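# Set up the staking press and hold the punch over the terminal

### The job

Get the little staking press ready: take the guide head out of the plywood tool block and plug its foot fully home into the socket of the press base, arms reaching over the circuit board. Then take the blue-handled punch, thread it down through the upper bush and on through the lower bush of the head, and keep holding it there, still, with its nose about 10 mm above the brass terminal on the board: do not touch the board with it or let go, the job finishes while you hold it. Leave the board, the other punches and the rest of the bench where they are.

Things in the scene. Friction and masses are not known exactly. Their poses are not given: they have to be found in the camera images.
- socket (a point): Centre of the mouth of the rectangular socket in the press base's blue block, in its flat top, 45 mm above the bench. Hole 42 mm (its x) x 26 mm (y), 33 mm deep, square-edged; block 85 (x) x 70 mm. The base, a dark plate 190 x 120 x 12 mm, is fixed. z is up; the board nest's middle lies 70 mm along -x.
- head_grip (a point): Centre of the upper end of the guide head's upright aluminium spine, 18 mm below its top; take it here by the two faces 24 mm apart (y); it is 40 mm along x. z up. Two blue arms, 24 mm wide, 16 mm thick, reach along -x to 88 mm from the spine's centre line; their tops lie 11 and 71 mm below this point. 0.45 to 0.65 kg, centre of mass about 11 mm off the spine's centre towards the arms.
- head_foot (a point): Centre of the underside of the head's foot, 147 mm below head_grip, same axes. Foot 40 (x) x 24 (y) mm, 30 mm long, lowest 6 mm tapered 2 mm a side; the blue shoulder above it, 70 x 46 x 8 mm, rests on the socket block when home: this point then 30 mm below the mouth, axes alike. At first it is in a 43 x 27 mm recess of the tool block, 15 mm above the bench; it comes out after a 30 mm lift.
- upper_bush (a point): Brass-lined bush in the head's upper arm: centre of its mouth in the arm's top face, 70 mm from the spine's centre line along -x, 136 mm above head_foot (151 mm above the bench when home). Bore 12.5 mm, 16 mm long, square-edged, along z. The spine's top is 29 mm higher, its near face 50 mm away.
- lower_bush (a point): The same bush in the lower arm, on the same axis: centre of its mouth in the arm's top face, 60 mm below upper_bush. Bore 12.5 mm, 16 mm long, open below, free space down to the board. The head fits the socket loosely (1 mm a side), so the bushes' exact place is read once it is home.
- blue_punch_grip (a point): Middle of the blue handle (18 mm diameter, 48 mm long) of the steel punch, upright in one of the tool block's three holes (12 mm wide, 35 mm deep); which one varies. A steel cap, 14 mm wide, 7 mm high, tops the handle. z up along the punch. 0.09 to 0.14 kg.
- blue_punch_tip (a point): Centre of the flat end of the blue punch's nose, 136 mm below blue_punch_grip. The rod is 10 mm in diameter and 112 mm long from here to the handle, its last 6 mm tapering to 7 mm. At the start it is 10 mm above the bench.
- terminal (a point): Centre of the top of the brass terminal (7 mm wide, 3 mm high) in the middle of the green circuit board, 46 x 66 x 3.2 mm, 30 g, loose in the nest of the press base. The point is about 42 mm above the bench, under the bushes' axis when the head is home.
- tool_block: Plywood tool block 170 (x) x 200 (y) x 45 mm, fixed; origin in the middle of its underside. In its axes the head's recess is at (45, 60) mm, the punch holes at (-55, -55), (0, -55) and (55, -55) mm. The head stands in it with its axes parallel to the block's.
- red_punch_grip (a point): Middle of the handle of the red-handled punch, same size as the blue one, standing in the tool block. Leave it there.
- yellow_punch_grip (a point): Middle of the handle of the yellow-handled punch, same size as the blue one, standing in the tool block. Leave it there.
- hammer_grip (a point): Hammer with a brass head lying on the bench, 240 mm long; the point is on its handle. Leave it.
- screwdriver_grip (a point): Red-handled screwdriver lying on the bench, 190 mm long; the point is on its handle. Leave it.
- flux_jar_mid (a point): Jar, 52 mm diameter, 70 mm high, its middle. Leave it.
- parts_tray_mid (a point): Grey tray of small brass parts, 110 x 150 x 28 mm, its middle. Leave it.
- carton_mid (a point): Closed cardboard carton 150 x 200 x 65 mm, its middle. Leave it.
Mind the look-alikes: they are no part of the job. What is shaped like the part that bears terminal but white is not meant.

How it is judged:
By the outcome, as a careful person would: the job done as asked, in the order asked, and still so for the second after the job is handed in, while the arm keeps its last pose, push and grip.
It also fails if it takes over 72 s, if anything falls off the work surface, if the arm or the gripper's body presses on something with over 40 N, if the wrist force passes 120 N, or if a joint passes its speed limit or range.

### The arm

A 7-joint arm with a two-finger parallel gripper is mounted at the origin on the work surface. World frame = base frame: x ahead of the robot, y to its left, z up, the work surface at z = 0. Lengths are in m, angles in degrees, forces in N, time in s.
With the tool pointing down it reaches from about 0.425 to 0.875 m from the base axis. Payload 4.7 kg.
Tool frame: the origin (TCP) lies at the very end of the fingers, on their centre line; the grasp point (between the pads) lies env.grip_point_offset behind it (env.grip_point_offset is the distance from the TCP to the grasp point, in m); z points along the fingers, y is the direction in which the jaws open and shut (so a half turn about z gives the same grasp; the last joint's range is limited). The gripper opens to 87 mm and grips with 3 to 60 N. Pads are 19 mm wide; open, the fingers measure 117 mm over their backs; the gripper's body (75 mm by 190 mm) begins 51 mm behind the grasp point.
Start: joints at [71.625, 18.392, -4.016, 83.108, 1.295, 78.541, -3.26], TCP at [0.214, -0.614, 0.223] pointing down, gripper open.
Joint ranges: [-163.93, 163.93], [-17.29, 119.83], [-79.2, 71.16], [3.27, 140.29], [-89.18, 269.18], [5.43, 117.66], [-154.24, 154.24]. Speed limits (degrees/s): [147.25, 147.25, 180, 180, 180, 180, 180].

### API

Orientations are given as [roll, pitch, yaw] about the fixed x, y, z axes, in that order (R = Rz(yaw) Ry(pitch) Rx(roll)).
In Python, from cell import env gives the robot as it stands.
- The arm moves only by the tool send_rows, never from a script. Its argument "plan" is a list of rows, each a list of 7 numbers: the finger opening in mm, from 0 to 87, then the shift along the tool's x, y, z in mm, then the turn, a rotation vector about the tool's x, y, z in rad. A call has 1 to 12 rows; each row shifts and turns the commanded pose from where the row before left it, along the tool's axes as they then stand; what a row does not reach is not made up. A row lasts 1/10 s, in which the tool goes at most 50 mm and 8.59 degrees, less where a joint would pass 70% of its speed; a pose out of reach is approached as far as the arm can. A call is refused whole if a number of a shift passes 50 or a number of a turn 0.15, either way. A call with a gripper value outside its range is refused whole. The fingers move at their own pace and stop on an object; "grip_force" is the grip in N (left out, the last holds). Time passes only in rows, so rows that do not move let the fingers close. It gives the time, the measured TCP pose, the force and the opening at its end, in the units of the state.
- env.get_obs(): the state, without advancing time (a new reading comes with each control period).
- env.read_camera(name): name is "side" or "top" or "wrist"; returns the picture (420x560x3 uint8, red, green, blue); there is no depth.
- env.get_calibration(name): a dict with "fx", "fy", "cx", "cy" (pixels), "extrinsics" (4x4, takes a point from camera to world coordinates). Camera axes: x right, y down, z forward; pixel columns grow to the right and rows downward; lengths in m; the calibration is good to about 2 mm. A picture is of the moment at which its call begins: read the wrist's pose just before it. get_calibration takes no time and is no camera call; for the wrist camera it gives the pose at the moment of the call.
- env.sign_off(): hands the job in, once; it reports no verdict.
Trained networks look in the newest picture that a camera, given by its name, has taken for a name from the list of things; names that differ only in an ending like _2 or _b are one class to them, and where a whole thing is asked for, a point or a joint stands for the part that bears it (a point fixed in the world has none). Each returns a list of dicts, best first, with "confidence" (0 to 1); they miss things now and then, are a little off and sometimes report something else, mostly with a low value. They report only what shows in the picture. A call takes as long as a camera call. They do not tell look-alikes from the thing itself.
- env.regions_of(camera, query): "region" (420x560 bool, what is visible of it) and "rect" ([left, top, right, bottom] in pixels, round what is visible of it).
The state is a dict: "time_s": time; "qpos": joint angles; "joint_velocities": joint speeds; "effort": joint torques, N m; "tool_pos": TCP position; "tool_rot": TCP orientation; "force": force on the tool from outside, world axes, zero at the start; "wrist_torque": the same for the moment, N m; "grip_width": finger opening in m.
Only numpy, scipy, OpenCV 4.12 (cv2) and the standard library are available. Lean on these libraries where they do the work, as an engineer would, in place of code of your own. Each camera call takes 0.05 s, during which the arm holds its last target. There are 200 camera calls.

## Working session

There is one attempt and no reset: what is moved stays moved. The work goes in short steps, Python scripts to look and compute and a tool call to move; the robot and the scene stay as the last step left them, time stands still between calls to the robot, and variables do not carry over. Pictures are saved under pics/ and viewed, about 8 in all and at most 12, crops included, and the job is handed in when it is done.

Besides the shell and the picture viewer there is one more tool, called after "Request:" as name([rows], argument=value, ...), one row to a line, values as JSON. send_rows: Moves the arm, as the interface text tells. Its arguments: {"type":"object","properties":{"plan":{"type":"array"},"grip_force":{"type":"number"}},"required":["plan"]}

```bash
ls; mkdir -p pics; cat > h.py <<'E'
import numpy as np,cv2
from cell import env
def snap(cam,name=None):
    im=env.read_camera(cam); im=np.asarray(im)
    if name: cv2.imwrite('pics/'+name,im[:,:,::-1])
    return im
def cal(cam):
    c=env.get_calibration(cam); return c,np.array(c['extrinsics'])
def ray(cam,u,v,C=None):
    c,T=C or cal(cam)
    d=T[:3,:3]@np.array([(u-c['cx'])/c['fx'],(v-c['cy'])/c['fy'],1]); return T[:3,3],d
def at_z(cam,u,v,z,C=None):
    o,d=ray(cam,u,v,C); return o+d*(z-o[2])/d[2]
def proj(cam,P,C=None):
    c,T=C or cal(cam); p=np.linalg.inv(T)@np.append(P,1); return np.array([c['fx']*p[0]/p[2]+c['cx'],c['fy']*p[1]/p[2]+c['cy']])
E
python3 - <<'E'
from h import *
o=env.get_obs(); print(o, env.grip_point_offset)
ims=[snap('top'),snap('side')]
for n in ['top','side','wrist']:
    c,T=cal(n); print(n,c['fx'],c['cx'],c['cy'],T.round(4).tolist())
cv2.imwrite('pics/a.png',ims[0][:,:,::-1]); cv2.imwrite('pics/b.png',ims[1][:,:,::-1])
for cam in ['top','side']:
  for q in ['tool_block','head_grip','socket','blue_punch_grip','red_punch_grip','yellow_punch_grip','terminal','upper_bush']:
    r=env.regions_of(cam,q); print(cam,q,[(round(x['confidence'],2),[int(v) for v in x['rect']]) for x in r[:4]])
E
```

```text
pics
{'time_s': 0.0, 'qpos': array([71.62570438, 18.4381997 , -4.01441827, 83.17404846,  1.29564812,
       78.54094887, -3.26029921]), 'joint_velocities': array([ 0.06713028, -0.04480864,  0.02882445, -0.05615766, -0.03383575,
       -0.04588612,  0.06829258]), 'effort': array([ 8.41359656e-05, -4.91288352e+01, -4.03519431e-01, -3.12532532e+01,
       -6.37794798e-02,  4.37053211e-02,  2.15193263e-04]), 'tool_pos': array([ 0.21332878, -0.61341597,  0.22147859]), 'tool_rot': array([-1.79892077e+02,  6.72652839e-03,  1.91828064e+01]), 'force': array([-0.75929306,  0.38728299, -0.0874854 ]), 'wrist_torque': array([-0.02706339, -0.04741585, -0.02819004]), 'grip_width': 0.08711970689035037} 0.0187
top 459.88035603410606 278.55002050239557 205.5832677484956 [[0.0018, -0.9846, 0.175, 0.3573], [-0.9999, -0.0041, -0.0126, 0.0069], [0.0131, -0.1749, -0.9845, 1.4245], [0.0, 0.0, 0.0, 1.0]]
side 401.861440869961 279.1314848039863 207.61117682012062 [[0.9997, -0.0252, 0.0068, 0.559], [-0.0232, -0.7427, 0.6692, -0.8134], [-0.0118, -0.6691, -0.743, 0.9961], [0.0, 0.0, 0.0, 1.0]]
wrist 322.24377610
[... 385 characters left out ...]
llow_punch_grip [(0.51, [345, 212, 354, 220])]
top terminal [(0.91, [207, 277, 225, 296]), (0.37, [329, 213, 337, 224])]
top upper_bush [(0.64, [329, 244, 379, 269])]
side tool_block [(0.65, [219, 247, 304, 325]), (0.45, [226, 237, 246, 297])]
side head_grip [(0.92, [225, 235, 246, 298])]
side socket [(0.68, [241, 171, 295, 220])]
side blue_punch_grip [(0.7, [274, 233, 278, 263])]
side red_punch_grip [(0.69, [281, 265, 291, 299])]
side yellow_punch_grip [(0.47, [275, 248, 284, 280])]
side terminal [(0.77, [258, 189, 282, 202]), (0.64, [208, 184, 228, 196]), (0.48, [318, 236, 393, 317])]
side upper_bush [(0.57, [226, 236, 246, 296]), (0.29, [275, 245, 283, 278]), (0.23, [275, 232, 276, 260])]
```

```bash
python3 - <<'E'
import cv2,numpy as np
a=cv2.imread('pics/a.png');b=cv2.imread('pics/b.png')
A=cv2.resize(a[180:310,170:410],None,fx=3.3,fy=3.3,interpolation=cv2.INTER_CUBIC)
cv2.imwrite('pics/c.png',A)
B=cv2.resize(b[150:340,190:410],None,fx=3.1,fy=3.1,interpolation=cv2.INTER_CUBIC)
cv2.imwrite('pics/d.png',B)
E
```

```text
(no output)
```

View pics/c.png

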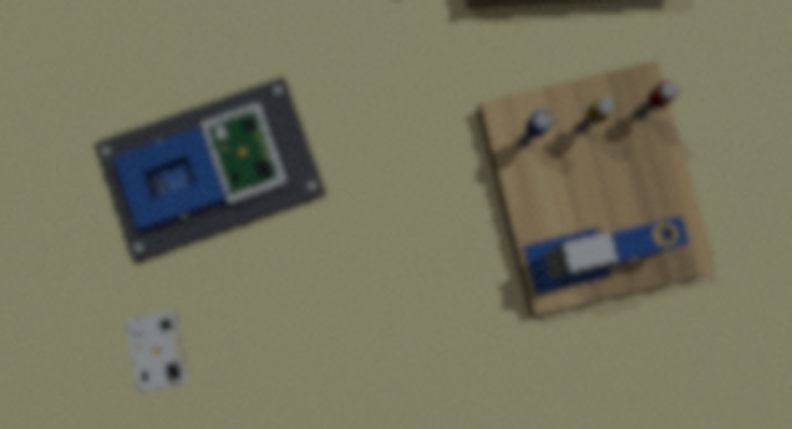

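View pics/d.png

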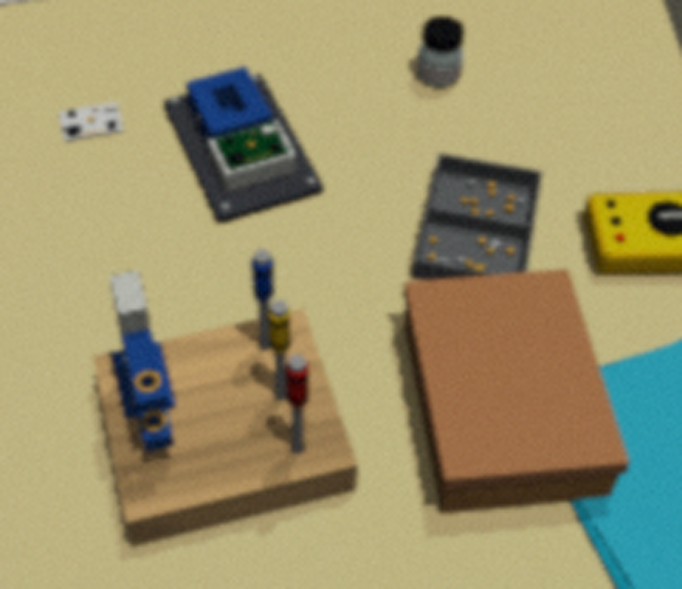

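The top crop shows the base with the green board at about (240,150), the white look-alike board at (155,350), and the tool block on the right. The block holds the blue punch at (537,123), yellow at (600,108), red at (662,95), and the head at (590,250) with its arms pointing right.

Possible mix-ups, in full top-picture pixels:
- **Punches:** blue (333,217) is the one I want. Yellow (352,213) and red (371,209) stay.
- **Boards:** green (243,226) is the one I want. White (217,286) is not.

The side crop agrees.

```bash
python3 - <<'E'
from h import *
from scipy.optimize import least_squares
C=cal('top')
def fit(pts,L,z,x0):
    pts=np.array(pts)/3.3+[170,180]
    W=np.array([at_z('top',u,v,z,C)[:2] for u,v in pts])
    def f(p):
        c,s=np.cos(p[2]),np.sin(p[2]); R=np.array([[c,-s],[s,c]])
        return ((R@np.array(L).T).T+p[:2]-W).ravel()
    r=least_squares(f,x0); print(r.x[:2].round(4),np.degrees(r.x[2]).round(2),(r.fun*1000).round(1)); return r.x
def rect(a,b): return [(a,-b),(-a,-b),(-a,b),(a,b)]
# upper-left=(+x,-y), upper-right=(-x,-y), lower-right=(-x,+y), lower-left
b=fit([(483,107),(655,65),(712,270),(533,312)],rect(.085,.1),.045,[.4,-.2,1.8])
p=fit([(97,145),(285,80),(324,193),(137,262)],rect(.095,.06),.012,[.45,.2,1.9])
s=fit([(115,155),(196,127),(222,205),(138,230)],rect(.0425,.035),.045,[.45,.2,1.9])
c,sn=np.cos(b[2]),np.sin(b[2]);R=np.array([[c,-sn],[sn,c]])
for n,q in dict(head=(.045,.06),p=( .055,-.055)).items(): print(n,R@q+b[:2])
# socket hole centre (crop 170,178), board terminal (241,152)
print(at_z('top',170+170/3.3,180+178/3.3,.045,C),at_z('top',170+241/3.3,180+152/3.3,.042,C))
print('spine top',at_z('top',170+590/3.3,180+252/3.3,.18,C))
E
```

```text
[ 0.5078 -0.2281] 103.38 [ 3.7  3.6  2.9 -1.5 -2.7 -2.1 -4.   0.1]
[0.5269 0.1262] 110.01 [ 1.2  2.7  3.6 -0.5 -2.2 -4.1 -2.6  2. ]
[0.514  0.1627] 108.52 [-2.2  2.7 -1.4 -4.5  3.8 -1.6 -0.2  3.3]
head [ 0.439046   -0.19823355]
p [ 0.5486091 -0.161889 ]
[0.51501236 0.16065731 0.045     ] [0.53952719 0.0965428  0.042     ]
spine top [ 0.43987614 -0.19907381  0.18      ]
```

```bash
cat >> h.py <<'E'
from scipy.spatial.transform import Rotation as Ro
def plan(pos,yaw,N=None,open_=87,rp=(180,0)):
    o=env.get_obs(); p=np.array(o['tool_pos']);R=Ro.from_euler('xyz',o['tool_rot'],degrees=True)
    G=Ro.from_euler('xyz',[*rp,yaw],degrees=True); w=(R.inv()*G).as_rotvec(); d=np.array(pos)-p
    n=N or int(max(np.ceil(np.linalg.norm(d)/.045),np.ceil(np.linalg.norm(w)/.14),1))
    r=np.round(w/n,3); rows=[]; Rc=R; pc=p.copy()
    for i in range(n):
        s=np.round(Rc.inv().apply((np.array(pos)-pc)/(n-i))*1000,1); pc=pc+Rc.apply(s/1000); Rc=Rc*Ro.from_rotvec(r)
        rows.append([open_,*s.tolist(),*r.tolist()])
    print('delta mm',(d*1000).round(1),'from',p.round(4),np.round(o['tool_rot'],2)); print(rows)
E
python3 - <<'E'
from h import *
plan([.44,-.199,.29],103.4)
E
```

```text
delta mm [226.4 414.9  67.4] from [ 0.2136 -0.6139  0.2226] [179.99   0.    19.19]
[[87, 31.8, -28.9, -6.1, 0.0, 0.0, -0.134], [87, 35.4, -24.3, -6.1, 0.0, 0.0, -0.134], [87, 38.3, -19.4, -6.1, 0.0, 0.0, -0.134], [87, 40.6, -14.1, -6.1, 0.0, 0.0, -0.134], [87, 42.1, -8.6, -6.2, 0.0, 0.0, -0.134], [87, 42.9, -2.8, -6.1, 0.0, 0.0, -0.134], [87, 42.9, 2.9, -6.2, 0.0, 0.0, -0.134], [87, 42.1, 8.6, -6.1, 0.0, 0.0, -0.134], [87, 40.6, 14.2, -6.2, 0.0, 0.0, -0.134], [87, 38.3, 19.4, -6.1, 0.0, 0.0, -0.134], [87, 35.4, 24.4, -6.2, 0.0, 0.0, -0.134]]
```

Request:
send_rows([
  [87, 31.8, -28.9, -6.1, 0, 0, -0.134],
  [87, 35.4, -24.3, -6.1, 0, 0, -0.134],
  [87, 38.3, -19.4, -6.1, 0, 0, -0.134],
  [87, 40.6, -14.1, -6.1, 0, 0, -0.134],
  [87, 42.1, -8.6, -6.2, 0, 0, -0.134],
  [87, 42.9, -2.8, -6.1, 0, 0, -0.134],
  [87, 42.9, 2.9, -6.2, 0, 0, -0.134],
  [87, 42.1, 8.6, -6.1, 0, 0, -0.134],
  [87, 40.6, 14.2, -6.2, 0, 0, -0.134],
  [87, 38.3, 19.4, -6.1, 0, 0, -0.134],
  [87, 35.4, 24.4, -6.2, 0, 0, -0.134],
  [87, 0, 0, 0, 0, 0, 0],
])

```text
time_s: 2.1
tool_pos: [0.4435, -0.1923, 0.2916]
tool_rot: [179.8, 0.0, 104.4]
force: [0.4, -1.0, -0.3]
grip_width: 0.0872
```

```bash
python3 - <<'E'
from h import *
o=env.get_obs(); print(o['tool_pos'],o['tool_rot'],o['time_s'])
im=snap('wrist'); C=cal('wrist'); np.savez('w1.npz',im=im,T=C[1],p=o['tool_pos'],r=o['tool_rot'])
cv2.imwrite('pics/e.png',cv2.resize(im[:,:,::-1],None,fx=1.4,fy=1.4,interpolation=cv2.INTER_CUBIC))
plan([.514,.161,.155],109)
E
```

```text
[ 0.44351276 -0.19228157  0.29162725] [1.79791668e+02 1.85285897e-02 1.04405325e+02] 2.1
delta mm [  72.3  356.8 -136. ] from [ 0.4417 -0.1958  0.291 ] [1.7992e+02 8.0000e-02 1.0402e+02]
[[87, 36.5, 17.4, 15.1, 0.0, 0.0, -0.01], [87, 36.4, 17.7, 15.1, 0.0, 0.0, -0.01], [87, 36.2, 18.1, 15.1, 0.0, 0.0, -0.01], [87, 36.0, 18.5, 15.1, 0.0, 0.0, -0.01], [87, 35.8, 18.8, 15.1, 0.0, 0.0, -0.01], [87, 35.6, 19.2, 15.1, 0.0, 0.0, -0.01], [87, 35.4, 19.5, 15.1, 0.0, 0.0, -0.01], [87, 35.3, 19.9, 15.0, 0.0, 0.0, -0.01], [87, 35.0, 20.3, 15.1, 0.0, 0.0, -0.01]]
```

View pics/e.png

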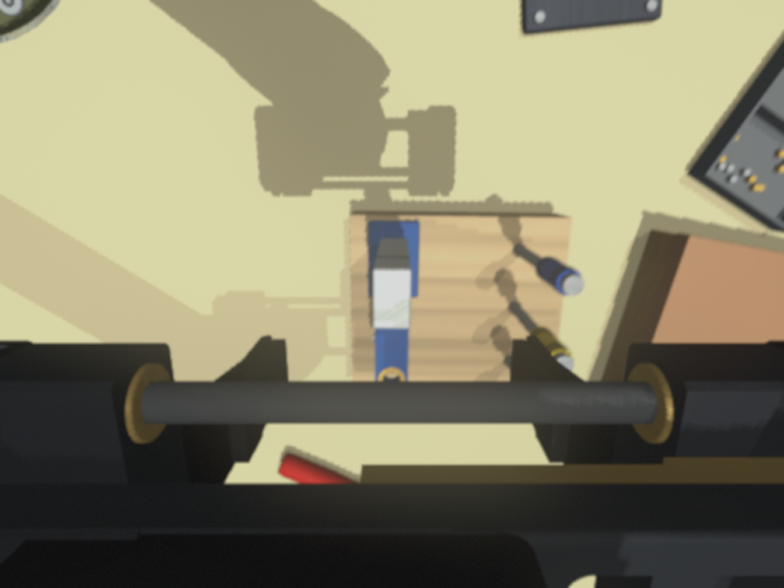

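The wrist view shows the light spine top at (372–411, 268–328), with the arm and bush below it, and the blue, yellow and red punches on the right. The arm was still settling, so I'll wait and then measure.

Request:
send_rows([
  [87, 0, 0, 0, 0, 0, 0],
  [87, 0, 0, 0, 0, 0, 0],
  [87, 0, 0, 0, 0, 0, 0],
])

```text
time_s: 2.45
tool_pos: [0.4393, -0.2003, 0.2897]
tool_rot: [-180.0, -0.0, 103.5]
force: [-0.7, -0.6, 0.5]
grip_width: 0.0869
```

```bash
cat >> h.py <<'E'
def tool_cam():
    o=env.get_obs(); R=Ro.from_euler('xyz',o['tool_rot'],degrees=True); im=snap('wrist'); C=cal('wrist'); return im,C,np.array(o['tool_pos']),R,o
def rect_of(mask,seed):
    n,l,st,ce=cv2.connectedComponentsWithStats(mask.astype(np.uint8)); k=l[seed[1],seed[0]]
    m=(l==k).astype(np.uint8); c=max(cv2.findContours(m,cv2.RETR_EXTERNAL,cv2.CHAIN_APPROX_NONE)[0],key=cv2.contourArea)
    return m,cv2.minAreaRect(c),c
E
python3 - <<'E'
from h import *
im,C,p,R,o=tool_cam(); print(p.round(4),o['tool_rot'])
np.savez('w1.npz',im=im,T=C[1],p=p,r=o['tool_rot'])
h=cv2.cvtColor(im,cv2.COLOR_RGB2HSV); sub=im[185:245,255:305]; 
print(h[215,270:295:4].tolist()); print(h[180:240:5,280].tolist())
m=(h[...,2]>150)&(h[...,1]<30); mm,r,c=rect_of(m,(280,215)); print(mm.sum(),r)
bp=cv2.boxPoints(r); W=np.array([at_z('wrist',u,v,.18,C) for u,v in bp]); print(W.round(4),W.mean(0)); 
for a,b in ((0,1),(1,2)): d=W[b]-W[a]; print(np.linalg.norm(d),np.degrees(np.arctan2(d[1],d[0])))
print(C[1].round(4).tolist())
plan([.514,.161,.155],109)
E
```

```text
[ 0.4393 -0.2003  0.2897] [-1.79972299e+02 -1.43528852e-02  1.03468844e+02]
[[20, 79, 159], [24, 30, 134], [70, 3, 219], [80, 4, 218], [70, 4, 217], [47, 11, 213], [42, 12, 209]]
[[30, 20, 103], [60, 5, 208], [40, 15, 151], [68, 5, 212], [75, 2, 218], [80, 4, 218], [70, 3, 219], [70, 3, 219], [70, 4, 218], [45, 12, 207], [110, 111, 147], [110, 113, 147]]
1098 ((288.5, 205.5), (43.0, 27.0), 90.0)
[[ 0.427  -0.1818  0.18  ]
 [ 0.4494 -0.1764  0.18  ]
 [ 0.459  -0.2139  0.18  ]
 [ 0.4357 -0.2195  0.18  ]] [ 0.44277349 -0.19790164  0.18      ]
0.02308506985111276 13.42714912903362
0.03873313832712213 -75.74480520909054
[[0.9726, 0.2238, 0.0625, 0.4226], [0.2323, -0.9376, -0.2586, -0.1288], [0.0007, 0.2661, -0.964, 0.4513], [0.0, 0.0, 0.0, 1.0]]
delta mm [  74.7  361.1 -134.8] from [ 0.4393 -0.2001  0.2898] [-1.7997e+02 -2.0000e-02  1.0349e+02]
[[87, 37.1, 17.4, 15.0, -0.0, -0.0, -0.011], [87, 36.9, 17.8, 15.0, -0.0, -0.0, -0.011], [87, 36.7, 18.3, 15.0, -0.0, -0.0, -0.011], [87, 36.5, 18.6, 15.0, -0.0, -0.0, -0.011], [87, 36.3, 19.1, 15.0, -0.0, -0.0, -0.011], [87, 36.0, 19.4, 15.0, -0.0, -0.0, -0.011], [87, 35.8, 19.9, 14.9, -0.0, -0.0, -0.011], [87, 35.6, 20.2, 15.0, -0.0, -0.0, -0.011], [87, 35.4, 20.6, 14.9, -0.0, -0.0, -0.011]]
```

Request:
send_rows([
  [87, 37.1, 17.4, 15, 0, 0, -0.011],
  [87, 36.9, 17.8, 15, 0, 0, -0.011],
  [87, 36.7, 18.3, 15, 0, 0, -0.011],
  [87, 36.5, 18.6, 15, 0, 0, -0.011],
  [87, 36.3, 19.1, 15, 0, 0, -0.011],
  [87, 36, 19.4, 15, 0, 0, -0.011],
  [87, 35.8, 19.9, 14.9, 0, 0, -0.011],
  [87, 35.6, 20.2, 15, 0, 0, -0.011],
  [87, 35.4, 20.6, 14.9, 0, 0, -0.011],
  [87, 0, 0, 0, 0, 0, 0],
  [87, 0, 0, 0, 0, 0, 0],
  [87, 0, 0, 0, 0, 0, 0],
])

```text
time_s: 3.7
tool_pos: [0.5141, 0.1605, 0.1552]
tool_rot: [-180.0, 0.1, 109.2]
force: [0.1, -0.4, 0.1]
grip_width: 0.0873
```

```bash
python3 - <<'E'
from h import *
im,C,p,R,o=tool_cam(); print(p.round(4),o['tool_rot'])
np.savez('w2.npz',im=im,T=C[1],p=p,r=o['tool_rot'])
print(proj('wrist',[.514,.161,.045],C))
cv2.imwrite('pics/f.png',cv2.resize(im[100:310,180:440,::-1],None,fx=2.8,fy=2.8,interpolation=cv2.INTER_CUBIC))
E
```

```text
[0.5141 0.1605 0.1552] [-1.79979295e+02  5.10451323e-02  1.09170273e+02]
[283.9444666  205.98752143]
```

View pics/f.png

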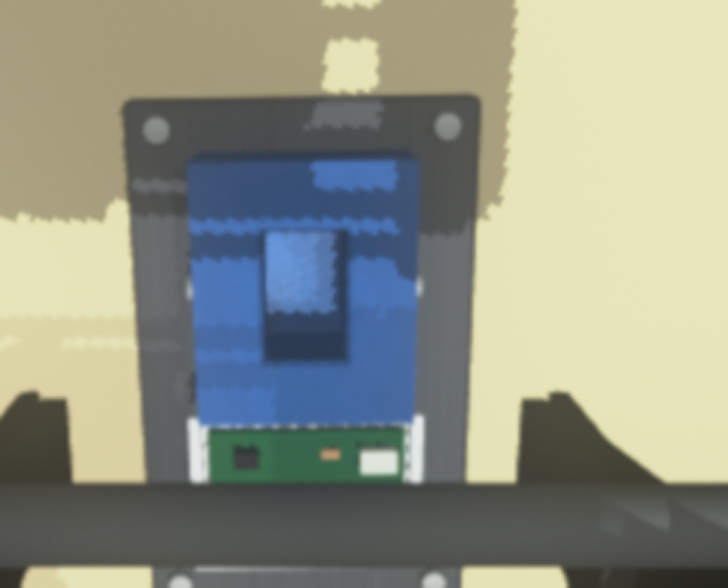

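The view shows the socket hole at about (263–348, 231–361) in this crop, inside the blue block (189–419, 158–425). The green board sits below it in its nest.

```bash
python3 - <<'E'
from h import *
from scipy.optimize import least_squares
d=np.load('w2.npz'); c,_=cal('wrist'); C=(c,d['T'])
def fit(pts,a,b,z):
    W=np.array([at_z('wrist',u,v,z,C)[:2] for u,v in (np.array(pts)-.9)/2.8+[180,100]])
    L=np.array([(a,b),(a,-b),(-a,-b),(-a,b)]) # TL=+x,+y(?)
    f=lambda p:(L@np.array([[np.cos(p[2]),np.sin(p[2])],[-np.sin(p[2]),np.cos(p[2])]])+p[:2]-W).ravel()
    r=least_squares(f,[.51,.16,1.9]); print(r.x[:2].round(4),np.degrees(r.x[2]).round(2),(r.fun*1000).round(1))
fit([(263,231),(348,231),(348,361),(264,361)],.021,.013,.045)
fit([(189,160),(419,158),(414,424),(199,425)],.0425,.035,.045)
fit([(123,99),(480,96),(463,588),(155,588)],.06,.06,.012)
fit([(156,130),(448,126),(433,581),(181,585)],.083,.048,.014)
d=np.load('w1.npz'); im=d['im'];C=(c,d['T'])
# yaw of head in view 1 : edges of spine top, left/right
h=cv2.cvtColor(im,cv2.COLOR_RGB2HSV); m=(h[...,2]>150)&(h[...,1]<30); mm,r,_=rect_of(m,(280,215))
rows=range(192,222); 
for f in (lambda x:x.min()-.5,lambda x:x.max()+.5):
    q=np.array([(f(np.where(mm[v])[0]),v) for v in rows]); k=np.polyfit(q[:,1],q[:,0],1)
    A,B=[at_z('wrist',np.polyval(k,v),v,.18,C) for v in (192,222)]; print('yaw',np.degrees(np.arctan2(*(A-B)[[1,0]])),A,B)
plan([.4425,-.198,.29],103.7)
E
```

```text
[0.518  0.1625] 109.37 [ 0.  -0.   0.   0.1 -0.4 -0.1  0.3  0. ]
[0.5179 0.1625] 109.66 [-0.4 -0.5  0.7  0.  -0.1  0.4 -0.2  0. ]
[0.5291 0.132 ] 109.79 [ 10.2 -30.4  12.3 -29.1 -10.7  30.8 -11.8  28.8]
[0.5298 0.1289] 109.88 [ 0.9 -2.1  0.5 -2.2 -0.7  2.  -0.8  2.3]
yaw 101.20205271333062 [ 0.42866512 -0.18855027  0.18      ] [ 0.43393055 -0.21513762  0.18      ]
yaw 103.15787425452372 [ 0.45050024 -0.18333788  0.18      ] [ 0.45666578 -0.20971198  0.18      ]
delta mm [ -71.8 -358.2  134.5] from [0.5143 0.1602 0.1555] [1.7999e+02 7.0000e-02 1.0913e+02]
[[87, -35.0, -20.6, -14.9, 0.0, 0.0, 0.011], [87, -35.2, -20.2, -14.9, 0.0, 0.0, 0.011], [87, -35.5, -19.8, -14.9, 0.0, 0.0, 0.011], [87, -35.7, -19.4, -14.9, 0.0, 0.0, 0.011], [87, -35.9, -19.0, -14.9, 0.0, 0.0, 0.011], [87, -36.1, -18.6, -14.9, 0.0, 0.0, 0.011], [87, -36.3, -18.2, -14.9, 0.0, 0.0, 0.011], [87, -36.4, -17.9, -14.9, 0.0, 0.0, 0.011], [87, -36.7, -17.4, -15.0, 0.0, 0.0, 0.011]]
```

Request:
send_rows([
  [87, -35, -20.6, -14.9, 0, 0, 0.011],
  [87, -35.2, -20.2, -14.9, 0, 0, 0.011],
  [87, -35.5, -19.8, -14.9, 0, 0, 0.011],
  [87, -35.7, -19.4, -14.9, 0, 0, 0.011],
  [87, -35.9, -19, -14.9, 0, 0, 0.011],
  [87, -36.1, -18.6, -14.9, 0, 0, 0.011],
  [87, -36.3, -18.2, -14.9, 0, 0, 0.011],
  [87, -36.4, -17.9, -14.9, 0, 0, 0.011],
  [87, -36.7, -17.4, -15, 0, 0, 0.011],
  [87, 0, 0, 0, 0, 0, 0],
  [87, 0, 0, 0, 0, 0, 0],
  [87, 0, 0, 0, 0, 0, 0],
])

```text
time_s: 4.95
tool_pos: [0.443, -0.1957, 0.2895]
tool_rot: [180.0, 0.0, 103.6]
force: [0.2, -0.3, -0.2]
grip_width: 0.0871
```

```bash
python3 - <<'E'
from h import *
im,C,p,R,o=tool_cam(); print(p.round(4),o['tool_rot'])
h=cv2.cvtColor(im,cv2.COLOR_RGB2HSV)
m=(h[...,2]>150)&(h[...,1]<30); mm,r,c=rect_of(m,(284,210)); print(mm.sum(),r)
bp=cv2.boxPoints(r); W=np.array([at_z('wrist',u,v,.18,C) for u,v in bp]); print(W.mean(0)); 
print(proj('wrist',p,C))
cv2.imwrite('pics/g.png',cv2.resize(im[130:330,180:440,::-1],None,fx=3,fy=3,interpolation=cv2.INTER_CUBIC))
plan([.4427,-.198,.1433],103.3,N=8)
E
```

```text
[ 0.443  -0.1957  0.2895] [1.79989406e+02 5.28661628e-03 1.03648378e+02]
1093 ((282.5, 210.0), (42.0, 27.0), 90.0)
[ 0.44237117 -0.19812601  0.18      ]
[283.50851632 260.72825276]
delta mm [  -0.4   -2.8 -146.1] from [ 0.4431 -0.1952  0.2894] [-179.99    0.    103.72]
[[87, -0.3, -0.1, 18.3, -0.0, 0.0, 0.001], [87, -0.3, -0.1, 18.3, -0.0, 0.0, 0.001], [87, -0.3, -0.1, 18.2, -0.0, 0.0, 0.001], [87, -0.3, -0.1, 18.3, -0.0, 0.0, 0.001], [87, -0.3, -0.1, 18.2, -0.0, 0.0, 0.001], [87, -0.4, -0.2, 18.3, -0.0, 0.0, 0.001], [87, -0.3, -0.1, 18.2, -0.0, 0.0, 0.001], [87, -0.4, -0.2, 18.3, -0.0, 0.0, 0.001]]
```

View pics/g.png

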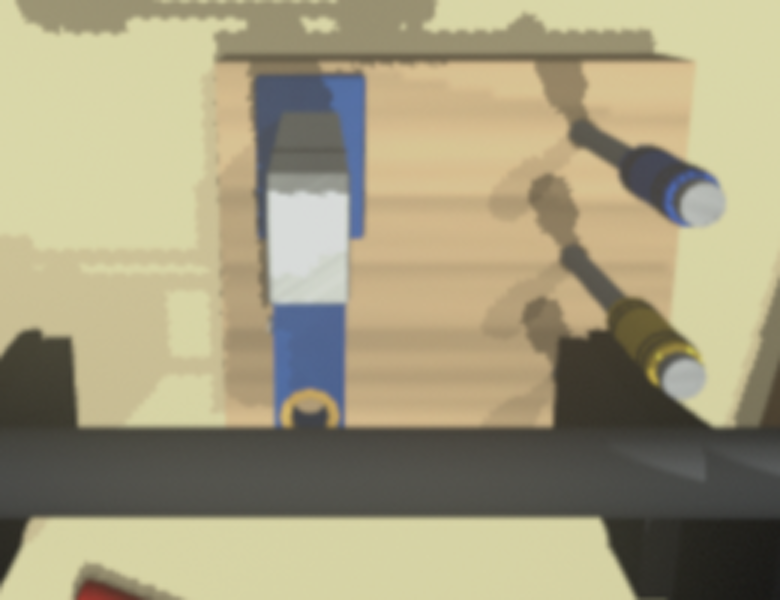

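The close crop confirms the head: spine top centred at (308,238) and aligned, bush at (308,410). The blue punch cap is at (702,204) and the yellow at (682,378). I'll descend and grip.

Request:
send_rows([
  [87, -0.3, 0, 18.3, 0, 0, 0],
  [87, -0.3, 0, 18.3, 0, 0, 0],
  [87, -0.3, 0, 18.2, 0, 0, 0],
  [87, -0.3, 0, 18.3, 0, 0, 0],
  [87, -0.3, -0.1, 18.2, 0, 0, 0],
  [87, -0.4, -0.1, 18.3, 0, 0, 0],
  [87, -0.3, -0.1, 18.2, 0, 0, 0],
  [87, -0.4, -0.1, 18.3, 0, 0, 0],
  [87, 0, 0, 0, 0, 0, 0],
  [87, 0, 0, 0, 0, 0, 0],
])

```text
time_s: 6.0
tool_pos: [0.4435, -0.1981, 0.1435]
tool_rot: [-180.0, -0.0, 103.7]
force: [-0.8, 0.7, 0.8]
grip_width: 0.0872
```

Request:
send_rows([
  [30, 0, 0, 0, 0, 0, 0],
  [30, 0, 0, 0, 0, 0, 0],
  [30, 0, 0, 0, 0, 0, 0],
  [15, 0, 0, 0, 0, 0, 0],
  [15, 0, 0, 0, 0, 0, 0],
  [15, 0, 0, 0, 0, 0, 0],
  [15, 0, 0, 0, 0, 0, 0],
  [15, 0, 0, 0, 0, 0, 0],
], grip_force=45)

```text
time_s: 6.8
tool_pos: [0.4433, -0.199, 0.1433]
tool_rot: [-180.0, -0.0, 103.6]
force: [0.3, 0.4, -0.2]
grip_width: 0.0308
```

```bash
python3 - <<'E'
from h import *
o=env.get_obs(); print({k:np.round(o[k],4) for k in ('tool_pos','tool_rot','force','wrist_torque','grip_width')})
E
```

```text
{'tool_pos': array([ 0.4433, -0.199 ,  0.1433]), 'tool_rot': array([-1.799933e+02, -7.000000e-04,  1.036334e+02]), 'force': array([ 0.2738,  0.3724, -0.2222]), 'wrist_torque': array([-0.0411, -0.1152,  0.0189]), 'grip_width': np.float64(0.0308)}
```

Request:
send_rows([
  [10, 0, 0, 0, 0, 0, 0],
  [10, 0, 0, 0, 0, 0, 0],
  [10, 0, 0, 0, 0, 0, 0],
  [10, 0, 0, 0, 0, 0, 0],
], grip_force=50)

```text
time_s: 7.2
tool_pos: [0.4432, -0.199, 0.1432]
tool_rot: [-180.0, -0.0, 103.6]
force: [-0.8, 0.6, 0.1]
grip_width: 0.0232
```

Request:
send_rows([
  [10, 0, 0, -2, 0, 0, 0],
  [10, 0, 0, -5, 0, 0, 0],
  [10, 0, 0, -5, 0, 0, 0],
  [10, 0, 0, 0, 0, 0, 0],
])

```text
time_s: 7.6
tool_pos: [0.4438, -0.1991, 0.156]
tool_rot: [179.9, 0.0, 103.6]
force: [0.3, -0.2, -5.7]
grip_width: 0.0241
```

```bash
python3 - <<'E'
from h import *
plan([.445,-.195,.215],103.6,N=3,open_=10)
plan([.5186,.1615,.215],109.5,N=11,open_=10)
E
```

```text
delta mm [ 1.2  4.1 59. ] from [ 0.4438 -0.1991  0.156 ] [1.7995e+02 5.0000e-02 1.0364e+02]
[[10, 1.2, 0.7, -19.7, 0.0, 0.0, 0.0], [10, 1.2, 0.7, -19.6, 0.0, 0.0, 0.0], [10, 1.3, 0.8, -19.7, 0.0, 0.0, 0.0]]
delta mm [ 74.8 360.6  59. ] from [ 0.4438 -0.1991  0.156 ] [1.7995e+02 5.0000e-02 1.0364e+02]
[[10, 30.3, 14.3, -5.4, 0.0, 0.0, -0.009], [10, 30.1, 14.6, -5.4, 0.0, 0.0, -0.009], [10, 30.0, 14.9, -5.4, 0.0, 0.0, -0.009], [10, 29.8, 15.2, -5.4, 0.0, 0.0, -0.009], [10, 29.7, 15.4, -5.4, 0.0, 0.0, -0.009], [10, 29.6, 15.7, -5.3, 0.0, 0.0, -0.009], [10, 29.4, 16.0, -5.4, 0.0, 0.0, -0.009], [10, 29.3, 16.2, -5.3, 0.0, 0.0, -0.009], [10, 29.2, 16.5, -5.4, 0.0, 0.0, -0.009], [10, 29.0, 16.7, -5.3, 0.0, 0.0, -0.009], [10, 28.8, 17.0, -5.4, 0.0, 0.0, -0.009]]
```

Lift 60 mm straight up, then traverse.

Request:
send_rows([
  [10, 0, 0, -12, 0, 0, 0],
  [10, 0, 0, -16, 0, 0, 0],
  [10, 0, 0, -16, 0, 0, 0],
  [10, 0, 0, -12, 0, 0, 0],
  [10, 0, 0, -3, 0, 0, 0],
  [10, 0, 0, 0, 0, 0, 0],
])

```text
time_s: 8.2
tool_pos: [0.4436, -0.1991, 0.2148]
tool_rot: [180.0, 0.0, 103.6]
force: [-0.1, 0.1, -5.5]
grip_width: 0.0234
```

Request:
send_rows([
  [10, 15, 7, 0, 0, 0, -0.009],
  [10, 30.3, 14.4, 0, 0, 0, -0.009],
  [10, 36, 18, 0, 0, 0, -0.009],
  [10, 36, 18, 0, 0, 0, -0.009],
  [10, 36, 18.5, 0, 0, 0, -0.009],
  [10, 36, 19, 0, 0, 0, -0.009],
  [10, 36, 19, 0, 0, 0, -0.009],
  [10, 36, 20, 0, 0, 0, -0.009],
  [10, 30, 17, 0, 0, 0, -0.009],
  [10, 20, 12, 0, 0, 0, -0.009],
  [10, 10, 6, 0, 0, 0, -0.009],
  [10, 0, 0, 0, 0, 0, 0],
])

```text
time_s: 9.4
tool_pos: [0.5156, 0.1589, 0.2137]
tool_rot: [-179.9, -0.1, 109.5]
force: [-0.7, -0.5, -5.8]
grip_width: 0.0239
```

Request:
send_rows([
  [10, 0, 0, 0, 0, 0, 0],
  [10, 0, 0, 0, 0, 0, 0],
])

```text
time_s: 9.6
tool_pos: [0.5166, 0.1545, 0.214]
tool_rot: [-179.9, 0.1, 109.1]
force: [1.0, -0.2, -5.7]
grip_width: 0.0238
```

```bash
python3 - <<'E'
from h import *
o=env.get_obs(); print({k:np.round(o[k],4) for k in ('force','wrist_torque','grip_width')})
plan([.5186,.1615,.185],109.5,N=3,open_=10)
im=snap('wrist'); s=snap('side')
a=cv2.resize(im[::,:,::-1],None,fx=1.0,fy=1.0); b=cv2.resize(s[130:235,200:340,::-1],None,fx=4,fy=4,interpolation=cv2.INTER_CUBIC)
cv2.imwrite('pics/i.png',b)
E
```

```text
{'force': array([ 1.0326, -0.2359, -5.7319]), 'wrist_torque': array([ 0.0141, -0.0962,  0.0248]), 'grip_width': np.float64(0.0238)}
delta mm [  2.   7. -29.] from [0.5166 0.1545 0.214 ] [-1.7993e+02  8.0000e-02  1.0915e+02]
[[10, 2.0, 1.4, 9.6, -0.0, 0.0, -0.002], [10, 2.0, 1.4, 9.7, -0.0, 0.0, -0.002], [10, 2.0, 1.5, 9.6, -0.0, 0.0, -0.002]]
```

View pics/i.png

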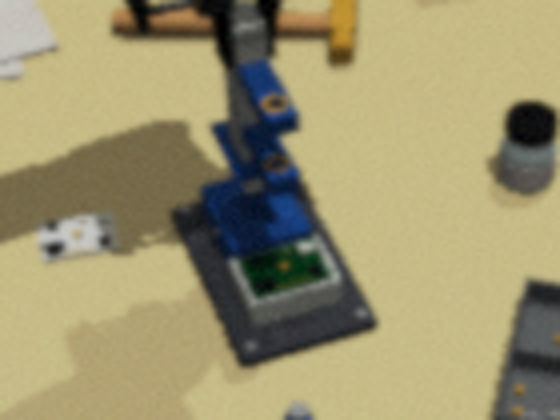

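The head hangs level over the base, with its arms over the green board. I'm lowering it to about 12 mm above the socket and settling before the fine correction.

Request:
send_rows([
  [10, 2, 1.4, 9.6, 0, 0, -0.002],
  [10, 2, 1.4, 9.6, 0, 0, -0.002],
  [10, 2, 1.5, 9.6, 0, 0, -0.002],
  [10, 0, 0, 0, 0, 0, 0],
  [10, 0, 0, 0, 0, 0, 0],
  [10, 0, 0, 0, 0, 0, 0],
  [10, 0, 0, 0, 0, 0, 0],
])

```text
time_s: 10.4
tool_pos: [0.5189, 0.1638, 0.1859]
tool_rot: [180.0, 0.0, 109.7]
force: [-0.1, -0.6, -4.9]
grip_width: 0.0238
```

```bash
python3 - <<'E'
from h import *
im,C,p,R,o=tool_cam()
np.savez('w3.npz',im=im,T=C[1],p=p)
cv2.imwrite('pics/j.png',cv2.resize(im[100:310,180:440,::-1],None,fx=2.8,fy=2.8,interpolation=cv2.INTER_CUBIC))
plan([.5186,.1615,.185],109.5,N=1,open_=10)
E
```

```text
delta mm [-0.3 -2.3 -0.9] from [0.5189 0.1638 0.1859] [1.7996e+02 2.0000e-02 1.0965e+02]
[[10, -2.1, -1.0, 0.9, 0.001, 0.0, 0.003]]
```

View pics/j.png

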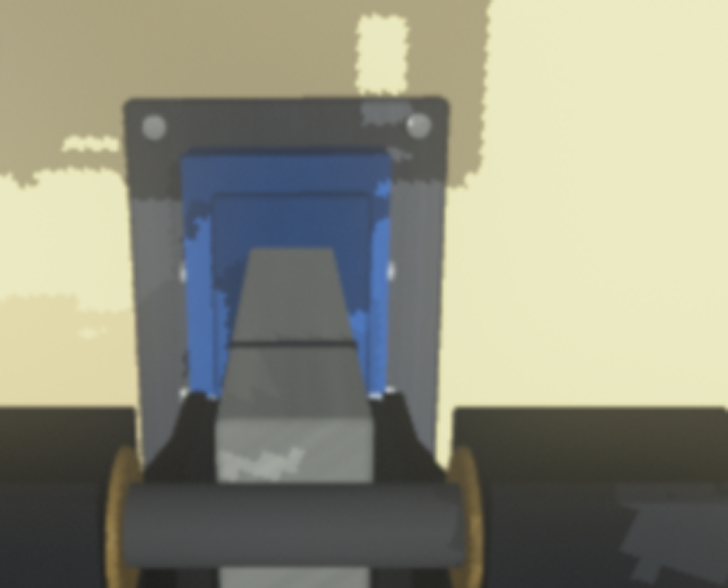

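The wrist view shows the shoulder's rear edge (212–375, y≈193) above the block's rear edge (182–391, y≈153). I can use those to measure the offset directly.

```bash
python3 - <<'E'
from h import *
d=np.load('w3.npz'); c,_=cal('wrist'); C=(c,d['T'])
g=lambda u,v,z: at_z('wrist',(u-.9)/2.8+180,(v-.9)/2.8+100,z,C)
s=[g(212,193,.0956),g(375,193,.0956)]; b=[g(182,154,.045),g(391,153,.045)]
print(np.linalg.norm(s[1]-s[0]),np.linalg.norm(b[1]-b[0]))
x=np.array([-.334,.943]);y=np.array([-.943,-.334])
S=(s[0]+s[1])[:2]/2-.035*x; B=(b[0]+b[1])[:2]/2-.0425*x
for q in (s,b): e=(q[0]-q[1]); print('yaw',np.degrees(np.arctan2(-e[0],e[1]))) 
print('head centre',S,'socket',B,'need x,y',(B-S)@x,(B-S)@y)
E
```

```text
0.04561072795627271 0.06942051833306434
yaw 109.57905282909292
yaw 109.85454395104438
head centre [0.51877593 0.16544649] socket [0.51719832 0.1630681 ] need x,y -0.0017158973644803438 0.0022820691472949218
```

Request:
send_rows([
  [10, -1.8, -1.9, 0, 0, 0, 0],
  [10, 0, 0, 4, 0, 0, 0],
  [10, 0, 0, 3, 0, 0, 0],
  [10, 0, 0, 2, 0, 0, 0],
  [10, 0, 0, 0, 0, 0, 0],
  [10, 0, 0, 0, 0, 0, 0],
  [10, 0, 0, 0, 0, 0, 0],
])

```text
time_s: 11.15
tool_pos: [0.5175, 0.1615, 0.1766]
tool_rot: [180.0, 0.0, 109.7]
force: [-0.8, 0.7, -5.2]
grip_width: 0.0237
```

Request:
send_rows([
  [10, 0, 0, 3, 0, 0, 0],
  [10, 0, 0, 3, 0, 0, 0],
  [10, 0, 0, 2, 0, 0, 0],
  [10, 0, 0, 0, 0, 0, 0],
  [10, 0, 0, 0, 0, 0, 0],
])

```text
time_s: 11.65
tool_pos: [0.5174, 0.1614, 0.1684]
tool_rot: [-180.0, -0.0, 109.7]
force: [0.1, -0.4, -4.6]
grip_width: 0.0238
```

Request:
send_rows([
  [10, 0, 0, 3, 0, 0, 0],
  [10, 0, 0, 3, 0, 0, 0],
  [10, 0, 0, 2, 0, 0, 0],
  [10, 0, 0, 0, 0, 0, 0],
])

```text
time_s: 12.05
tool_pos: [0.5173, 0.1614, 0.1601]
tool_rot: [-180.0, -0.0, 109.7]
force: [0.9, 0.1, -5.4]
grip_width: 0.0235
```

Request:
send_rows([
  [10, 0, 0, 4, 0, 0, 0],
  [10, 0, 0, 4, 0, 0, 0],
  [10, 0, 0, 4, 0, 0, 0],
  [10, 0, 0, 1.5, 0, 0, 0],
  [10, 0, 0, 0, 0, 0, 0],
  [10, 0, 0, 0, 0, 0, 0],
])

```text
time_s: 12.65
tool_pos: [0.5174, 0.1614, 0.147]
tool_rot: [-180.0, 0.0, 109.7]
force: [-0.4, 0.4, -5.3]
grip_width: 0.0237
```

Request:
send_rows([
  [10, 0, 0, 2, 0, 0, 0],
  [10, 0, 0, 1.2, 0, 0, 0],
  [10, 0, 0, 0.6, 0, 0, 0],
  [10, 0, 0, 0, 0, 0, 0],
  [10, 0, 0, 0, 0, 0, 0],
])

```text
time_s: 13.15
tool_pos: [0.5174, 0.1614, 0.1433]
tool_rot: [-180.0, 0.0, 109.7]
force: [0.2, 0.1, -3.6]
grip_width: 0.0234
```

Request:
send_rows([
  [10, 0, 0, 0.6, 0, 0, 0],
  [10, 0, 0, 0.6, 0, 0, 0],
  [10, 0, 0, 0, 0, 0, 0],
  [10, 0, 0, 0, 0, 0, 0],
])

```text
time_s: 13.55
tool_pos: [0.5175, 0.1615, 0.1432]
tool_rot: [-180.0, 0.0, 109.7]
force: [-3.2, -2.4, 4.8]
grip_width: 0.0237
```

Seated, with the TCP at 0.1432 (expected 0.1433) and the upward push registering. I'll release, rise, and shift over the bush to read it.

Request:
send_rows([
  [70, 0, 0, 0, 0, 0, 0],
  [70, 0, 0, 0, 0, 0, 0],
  [70, 0, 0, 0, 0, 0, 0],
  [70, 0, 0, 0, 0, 0, 0],
  [70, 0, 0, 0, 0, 0, 0],
  [70, 0, 0, -8, 0, 0, 0],
  [70, 0, 0, -30, 0, 0, 0],
  [70, 0, 0, -40, 0, 0, 0],
  [70, -10, 0, -38, 0, 0, 0],
  [70, -30, 0, 0, 0, 0, 0],
  [70, -30, 0, 0, 0, 0, 0],
  [70, 0, 0, 0, 0, 0, 0],
])

```text
time_s: 14.75
tool_pos: [0.5428, 0.0899, 0.2585]
tool_rot: [180.0, 0.2, 109.2]
force: [-0.5, -0.4, -0.1]
grip_width: 0.07
```

Request:
send_rows([
  [70, 0, 0, 0, 0, 0, 0],
  [70, 0, 0, 0, 0, 0, 0],
  [70, 0, 0, 0, 0, 0, 0],
])

```text
time_s: 15.05
tool_pos: [0.5405, 0.097, 0.2582]
tool_rot: [180.0, -0.0, 109.8]
force: [0.3, 0.3, -0.3]
grip_width: 0.0698
```

```bash
python3 - <<'E'
from h import *
im,C,p,R,o=tool_cam(); print(p,o['tool_rot'])
np.savez('w4.npz',im=im,T=C[1],p=p)
x=np.array([-.337,.9415]); e=np.array([.5175,.1615])+.0013*x-.07*x; print('expected',e,proj('wrist',[*e,.151],C))
cv2.imwrite('pics/k.png',cv2.resize(im[100:310,180:440,::-1],None,fx=3,fy=3,interpolation=cv2.INTER_CUBIC))
E
```

```text
[0.5405229  0.09701234 0.25816292] [ 1.79994321e+02 -1.29072125e-02  1.09788980e+02]
expected [0.5406519  0.09681895] [284.05663537 208.13392009]
```

View pics/k.png

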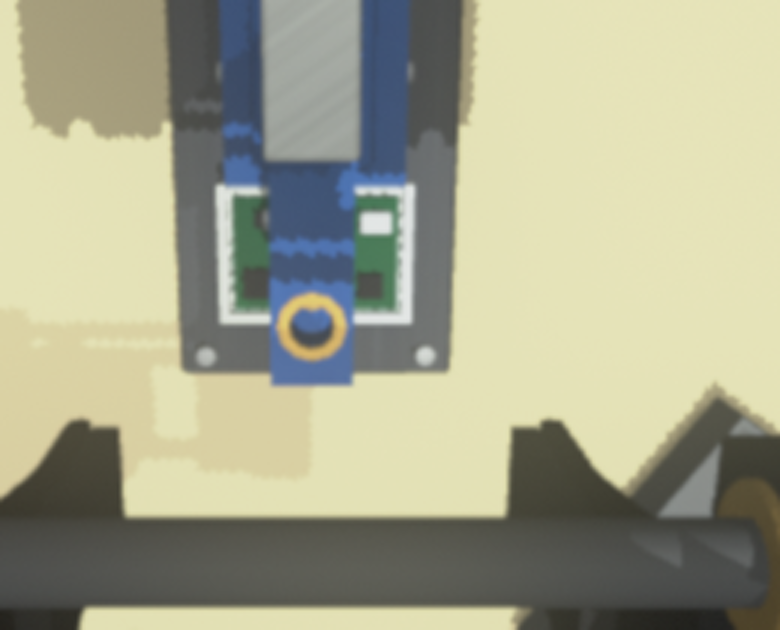

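The upper bush ring centre is at (312,326), i.e. full-picture (284,208.7). That is within 0.3 mm of where the seated head should put it. Next I go to the blue punch.

```bash
python3 - <<'E'
from h import *
plan([.551,-.161,.287],104,N=8,open_=60)
E
```

```text
delta mm [  10.4 -257.8   28.9] from [0.5406 0.0968 0.2581] [ 1.8000e+02 -1.0000e-02  1.0978e+02]
[[60, -30.8, -9.7, -3.6, 0.0, -0.0, 0.013], [60, -30.9, -9.3, -3.6, 0.0, -0.0, 0.013], [60, -31.0, -8.9, -3.6, 0.0, -0.0, 0.013], [60, -31.1, -8.5, -3.6, 0.0, -0.0, 0.013], [60, -31.2, -8.0, -3.6, 0.0, -0.0, 0.013], [60, -31.3, -7.7, -3.6, 0.0, -0.0, 0.013], [60, -31.5, -7.2, -3.6, 0.0, -0.0, 0.013], [60, -31.5, -6.8, -3.7, 0.0, -0.0, 0.013]]
```

Request:
send_rows([
  [60, -30.8, -9.7, -3.6, 0, 0, 0.013],
  [60, -30.9, -9.3, -3.6, 0, 0, 0.013],
  [60, -31, -8.9, -3.6, 0, 0, 0.013],
  [60, -31.1, -8.5, -3.6, 0, 0, 0.013],
  [60, -31.2, -8, -3.6, 0, 0, 0.013],
  [60, -31.3, -7.7, -3.6, 0, 0, 0.013],
  [60, -31.5, -7.2, -3.6, 0, 0, 0.013],
  [60, -31.5, -6.8, -3.7, 0, 0, 0.013],
  [60, 0, 0, 0, 0, 0, 0],
  [60, 0, 0, 0, 0, 0, 0],
  [60, 0, 0, 0, 0, 0, 0],
  [60, 0, 0, 0, 0, 0, 0],
])

```text
time_s: 16.3
tool_pos: [0.5511, -0.1604, 0.287]
tool_rot: [180.0, -0.0, 103.9]
force: [0.4, -0.2, 0.4]
grip_width: 0.06
```

```bash
python3 - <<'E'
from h import *
im,C,p,R,o=tool_cam(); print(p,o['tool_rot'])
np.savez('w5.npz',im=im,T=C[1],p=p)
print(proj('wrist',[.551,-.161,.177],C))
for q in ['blue_punch_grip']:
    print([(round(x['confidence'],2),x['rect']) for x in env.regions_of('wrist',q)[:3]])
cv2.imwrite('pics/l.png',cv2.resize(im[100:310,180:440,::-1],None,fx=3,fy=3,interpolation=cv2.INTER_CUBIC))
E
```

```text
[ 0.55108377 -0.16043546  0.28703838] [ 1.79992334e+02 -4.30967459e-03  1.03859983e+02]
[283.91974643 207.56419954]
[]
```

View pics/l.png

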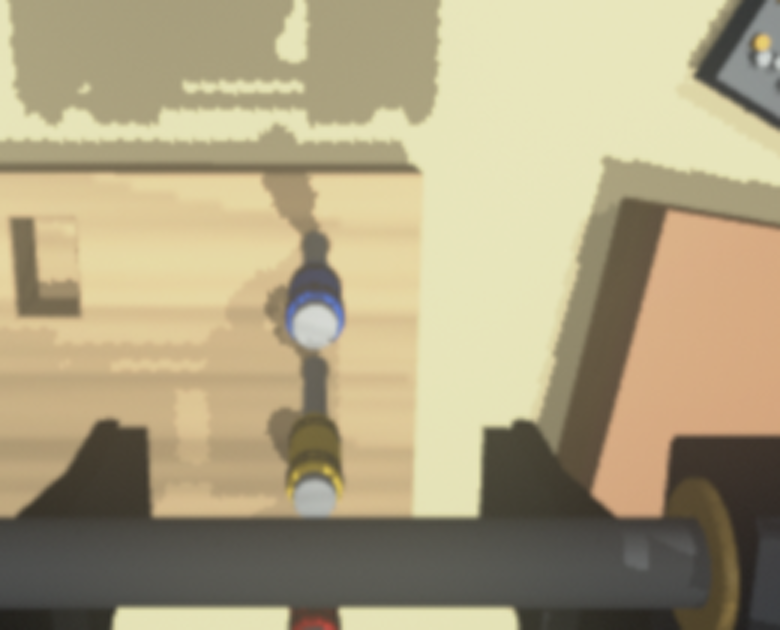

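The blue cap is centred at (316,326), with yellow and red in line below it. I'll compute its position and any lean.

```bash
python3 - <<'E'
from h import *
d=np.load('w5.npz'); c,_=cal('wrist'); C=(c,d['T'])
g=lambda u,v,z: at_z('wrist',(u-1)/3+180,(v-1)/3+100,z,C)
P=g(316,326,.177)
x=np.array([-.24,.971,0]);
print('cap',P)
for z,o in ((.045,.005),(.045,0),(.122,.009)): 
    q=P+o*x; q[2]=z; print(z,o,(proj('wrist',q,C)-[180,100])*3+1)
for q in (g(316,302,.170),): print(q)
P[2]=.1273;plan(P,103.9,N=8,open_=60)
E
```

```text
cap [ 0.55208215 -0.16145157  0.177     ]
0.045 0.005 [315.30910868 231.96927954]
0.045 0 [315.3279728 243.6850354]
0.122 0.009 [315.61860169 258.51714792]
[ 0.5507921  -0.15613746  0.17      ]
delta mm [   1.1   -0.4 -159.7] from [ 0.551 -0.161  0.287] [1.8000e+02 1.0000e-02 1.0382e+02]
[[60, -0.1, 0.1, 20.0, 0.0, 0.0, -0.0], [60, -0.1, 0.1, 20.0, 0.0, 0.0, -0.0], [60, -0.1, 0.1, 20.0, 0.0, 0.0, -0.0], [60, -0.1, 0.1, 19.9, 0.0, 0.0, -0.0], [60, -0.1, 0.1, 20.0, 0.0, 0.0, -0.0], [60, -0.0, 0.1, 19.9, 0.0, 0.0, -0.0], [60, -0.1, 0.2, 20.0, 0.0, 0.0, -0.0], [60, -0.0, 0.1, 19.9, 0.0, 0.0, -0.0]]
```

The punch stands upright: the predicted rod foot at (315,232) matches the picture. I'll descend and grip.

Request:
send_rows([
  [60, -0.1, 0.2, 20, 0, 0, 0],
  [60, -0.1, 0.2, 20, 0, 0, 0],
  [60, -0.1, 0.1, 20, 0, 0, 0],
  [60, -0.1, 0.1, 20, 0, 0, 0],
  [60, -0.1, 0.1, 20, 0, 0, 0],
  [60, 0, 0.1, 20, 0, 0, 0],
  [60, -0.1, 0.1, 20, 0, 0, 0],
  [60, 0, 0.1, 19.7, 0, 0, 0],
  [60, 0, 0, 0, 0, 0, 0],
  [60, 0, 0, 0, 0, 0, 0],
  [40, 0, 0, 0, 0, 0, 0],
])

```text
time_s: 17.5
tool_pos: [0.5529, -0.1626, 0.1286]
tool_rot: [179.9, 0.1, 103.7]
force: [0.1, 0.4, -0.2]
grip_width: 0.0571
```

Request:
send_rows([
  [20, 0, 0, 0, 0, 0, 0],
  [10, 0, 0, 0, 0, 0, 0],
  [10, 0, 0, 0, 0, 0, 0],
  [10, 0, 0, 0, 0, 0, 0],
  [10, 0, 0, 0, 0, 0, 0],
  [10, 0, 0, 0, 0, 0, 0],
  [10, 0, 0, 0, 0, 0, 0],
  [10, 0, 0, 0, 0, 0, 0],
  [10, 0, 0, 0, 0, 0, 0],
], grip_force=35)

```text
time_s: 18.4
tool_pos: [0.552, -0.1627, 0.1273]
tool_rot: [-180.0, 0.0, 103.7]
force: [-0.7, 0.6, 1.1]
grip_width: 0.0174
```

Request:
send_rows([
  [8, 0, 0, -5, 0, 0, 0],
  [8, 0, 0, -15, 0, 0, 0],
  [8, 0, 0, -25, 0, 0, 0],
  [8, 0, 0, -30, 0, 0, 0],
  [8, 0, 0, -30, 0, 0, 0],
  [8, 0, 0, -25, 0, 0, 0],
  [8, 0, 0, -20, 0, 0, 0],
  [8, 0, 0, -8, 0, 0, 0],
  [8, 0, 0, 0, 0, 0, 0],
  [8, 0, 0, 0, 0, 0, 0],
])

```text
time_s: 19.4
tool_pos: [0.5516, -0.1626, 0.2845]
tool_rot: [-179.9, -0.0, 103.7]
force: [-0.7, -0.4, -1.1]
grip_width: 0.0171
```

```bash
python3 - <<'E'
from h import *
plan([.5410,.0957,.286],109.8,N=10,open_=8)
E
```

```text
delta mm [-10.6 258.3   1.5] from [ 0.5516 -0.1626  0.2845] [-1.7994e+02 -3.0000e-02  1.0370e+02]
[[8, 25.3, 5.1, -0.1, -0.0, -0.0, -0.011], [8, 25.3, 5.4, -0.1, -0.0, -0.0, -0.011], [8, 25.2, 5.6, -0.2, -0.0, -0.0, -0.011], [8, 25.2, 5.9, -0.1, -0.0, -0.0, -0.011], [8, 25.1, 6.2, -0.2, -0.0, -0.0, -0.011], [8, 25.0, 6.5, -0.1, -0.0, -0.0, -0.011], [8, 25.0, 6.8, -0.2, -0.0, -0.0, -0.011], [8, 24.9, 7.0, -0.1, -0.0, -0.0, -0.011], [8, 24.8, 7.3, -0.2, -0.0, -0.0, -0.011], [8, 24.7, 7.6, -0.1, -0.0, -0.0, -0.011]]
```

Request:
send_rows([
  [8, 25.3, 5.1, 0, 0, 0, -0.011],
  [8, 25.3, 5.4, 0, 0, 0, -0.011],
  [8, 25.2, 5.6, 0, 0, 0, -0.011],
  [8, 25.2, 5.9, 0, 0, 0, -0.011],
  [8, 25.1, 6.2, 0, 0, 0, -0.011],
  [8, 25, 6.5, 0, 0, 0, -0.011],
  [8, 25, 6.8, 0, 0, 0, -0.011],
  [8, 24.9, 7, 0, 0, 0, -0.011],
  [8, 24.8, 7.3, 0, 0, 0, -0.011],
  [8, 16, 5, 0, 0, 0, -0.011],
  [8, 8.7, 2.6, 0, 0, 0, 0],
  [8, 0, 0, 0, 0, 0, 0],
])

```text
time_s: 20.6
tool_pos: [0.5408, 0.0974, 0.285]
tool_rot: [-180.0, -0.0, 110.2]
force: [0.2, -0.1, -1.2]
grip_width: 0.0178
```

Request:
send_rows([
  [8, 0, 0, 0, 0, 0, 0],
  [8, 0, 0, 0, 0, 0, 0],
  [8, 0, 0, 0, 0, 0, 0],
])

```text
time_s: 20.9
tool_pos: [0.5416, 0.0943, 0.2851]
tool_rot: [-180.0, 0.0, 109.9]
force: [0.6, -0.2, -1.6]
grip_width: 0.0172
```

```bash
python3 - <<'E'
from h import *
im,C,p,R,o=tool_cam(); print(p,o['tool_rot'],o['wrist_torque'],o['grip_width'])
np.savez('w6.npz',im=im,T=C[1],p=p)
plan([.5410,.0957,.2845],109.8,N=1,open_=8)
tip=p+R.apply([.0011,0,.136-.0187]); print('tip',tip,proj('wrist',tip,C),proj('wrist',[.5406,.0968,.151],C))
cv2.imwrite('pics/m.png',cv2.resize(im[100:310,180:440,::-1],None,fx=3,fy=3,interpolation=cv2.INTER_CUBIC))
E
```

```text
[0.54162438 0.09426347 0.28508206] [-1.79981045e+02  1.48330428e-02  1.09870553e+02] [ 0.00635426 -0.09432653 -0.00903282] 0.017237065137335365
delta mm [-0.6  1.2 -0.6] from [0.5416 0.0945 0.2851] [-1.7999e+02  1.0000e-02  1.0989e+02]
[[8, 1.3, -0.1, 0.6, -0.0, 0.0, 0.002]]
tip [0.54122432 0.09525623 0.16778179] [283.9574883  204.13974258] [283.91549407 197.95722326]
```

View pics/m.png

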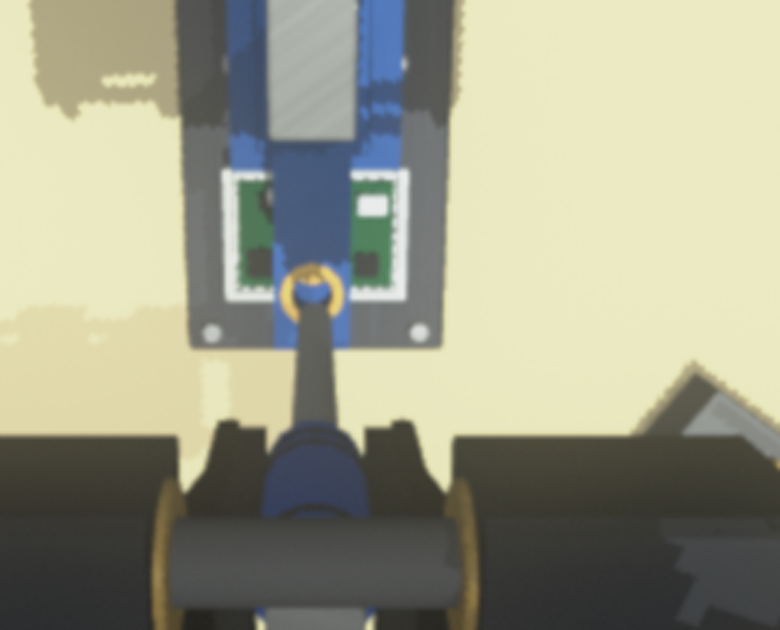

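The punch nose is at about (314,314) in this crop, just short of the bush ring (312.5,294). That matches the computed offset of about 1.3 mm in x and −0.5 mm in y. I'll correct, then lower in small steps while watching the force.

Request:
send_rows([
  [8, 1.3, -0.5, 0.6, 0, 0, 0],
  [8, 0, 0, 4, 0, 0, 0],
  [8, 0, 0, 5, 0, 0, 0],
  [8, 0, 0, 5, 0, 0, 0],
  [8, 0, 0, 4, 0, 0, 0],
  [8, 0, 0, 1, 0, 0, 0],
  [8, 0, 0, 0, 0, 0, 0],
  [8, 0, 0, 0, 0, 0, 0],
])

```text
time_s: 21.75
tool_pos: [0.5406, 0.0967, 0.2658]
tool_rot: [180.0, 0.0, 110.0]
force: [0.2, 0.5, -0.9]
grip_width: 0.0173
```

Request:
send_rows([
  [8, 0, 0, 2, 0, 0, 0],
  [8, 0, 0, 3, 0, 0, 0],
  [8, 0, 0, 2, 0, 0, 0],
  [8, 0, 0, 0, 0, 0, 0],
  [8, 0, 0, 0, 0, 0, 0],
])

```text
time_s: 22.25
tool_pos: [0.5404, 0.0966, 0.2585]
tool_rot: [-180.0, 0.0, 110.0]
force: [-0.4, -0.1, -0.1]
grip_width: 0.0171
```

Request:
send_rows([
  [8, -0.7, 0, 0, 0, 0, 0],
  [8, 0, 0, 2, 0, 0, 0],
  [8, 0, 0, 4, 0, 0, 0],
  [8, 0, 0, 4, 0, 0, 0],
  [8, 0, 0, 2, 0, 0, 0],
  [8, 0, 0, 0, 0, 0, 0],
  [8, 0, 0, 0, 0, 0, 0],
])

```text
time_s: 22.95
tool_pos: [0.5407, 0.0961, 0.2466]
tool_rot: [-180.0, -0.0, 110.0]
force: [-0.3, -0.6, -1.2]
grip_width: 0.017
```

Request:
send_rows([
  [8, 0, 0, 4, 0, 0, 0],
  [8, 0, 0, 6, 0, 0, 0],
  [8, 0, 0, 6, 0, 0, 0],
  [8, 0, 0, 6, 0, 0, 0],
  [8, 0, 0, 5, 0, 0, 0],
  [8, 0, 0, 3, 0, 0, 0],
  [8, 0, 0, 0, 0, 0, 0],
  [8, 0, 0, 0, 0, 0, 0],
])

```text
time_s: 23.75
tool_pos: [0.5408, 0.0961, 0.2167]
tool_rot: [180.0, 0.0, 110.0]
force: [-0.0, 1.0, -0.2]
grip_width: 0.0172
```

Request:
send_rows([
  [8, 0, 0, 3, 0, 0, 0],
  [8, 0, 0, 3, 0, 0, 0],
  [8, 0, 0, 3, 0, 0, 0],
  [8, 0, 0, 3, 0, 0, 0],
  [8, 0, 0, 1, 0, 0, 0],
  [8, 0, 0, 0, 0, 0, 0],
  [8, 0, 0, 0, 0, 0, 0],
])

```text
time_s: 24.45
tool_pos: [0.5407, 0.0961, 0.2037]
tool_rot: [180.0, 0.0, 110.0]
force: [-0.1, 0.3, -0.8]
grip_width: 0.0175
```

Request:
send_rows([
  [8, 0, 0, 2, 0, 0, 0],
  [8, 0, 0, 3, 0, 0, 0],
  [8, 0, 0, 3, 0, 0, 0],
  [8, 0, 0, 2, 0, 0, 0],
  [8, 0, 0, 0, 0, 0, 0],
  [8, 0, 0, 0, 0, 0, 0],
])

```text
time_s: 25.05
tool_pos: [0.5407, 0.0961, 0.1936]
tool_rot: [-180.0, 0.0, 110.0]
force: [-0.1, 0.5, -1.5]
grip_width: 0.0171
```

Request:
send_rows([
  [8, 0, 0, 3, 0, 0, 0],
  [8, 0, 0, 5, 0, 0, 0],
  [8, 0, 0, 5, 0, 0, 0],
  [8, 0, 0, 5, 0, 0, 0],
  [8, 0, 0, 3, 0, 0, 0],
  [8, 0, 0, 2, 0, 0, 0],
  [8, 0, 0, 1, 0, 0, 0],
  [8, 0, 0, 0, 0, 0, 0],
  [8, 0, 0, 0, 0, 0, 0],
])

```text
time_s: 25.95
tool_pos: [0.5408, 0.096, 0.1698]
tool_rot: [180.0, 0.0, 110.0]
force: [0.3, 0.2, -1.3]
grip_width: 0.0172
```

```bash
python3 - <<'E'
from h import *
o=env.get_obs(); p=np.array(o['tool_pos']); print(p,o['force'],o['wrist_torque'],o['joint_velocities'].round(2),'tip z',p[2]-.1173)
s=snap('side')
C=cal('side')
for P in ([p[0],p[1],.042],[p[0],p[1],.052],[p[0],p[1],.151],[p[0],p[1],.212]): print((proj('side',P,C)-[225,130])*7)
cv2.imwrite('pics/n.png',cv2.resize(s[130:215,225:325,::-1],None,fx=7,fy=7,interpolation=cv2.INTER_CUBIC))
E
```

```text
[0.5408421  0.09603679 0.16979025] [ 0.33598966  0.16016993 -1.30732527] [-0.0072253  -0.10503667 -0.00039859] [-0.01 -0.03 -0.11  0.02 -0.    0.1   0.02] tip z 0.05249024655491864
[319.08449503 465.2911824 ]
[318.49138395 450.47990116]
[312.23495459 294.2431734 ]
[307.99520879 188.36744577]
```

View pics/n.png

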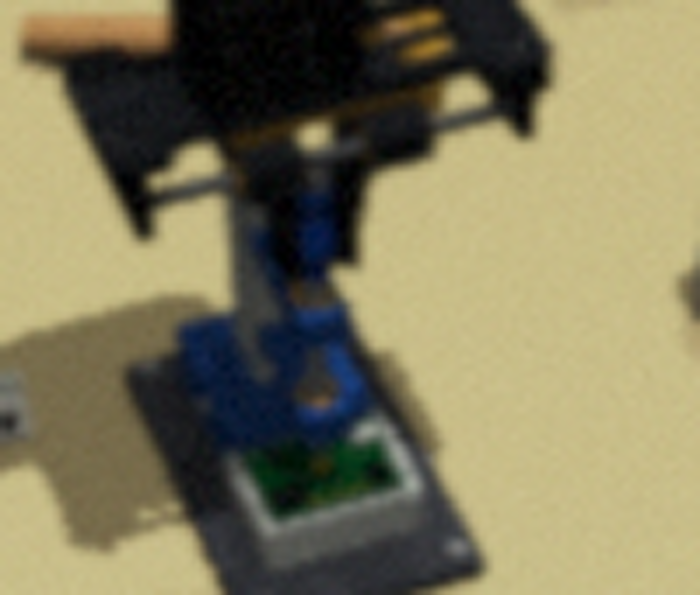

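The side view shows the rod going down through both arms. The terminal is clear at about (321,465), right below the axis. I'll let it settle, then hand in.

Request:
send_rows([
  [8, 0, 0, 0.4, 0, 0, 0],
  [8, 0, 0, 0, 0, 0, 0],
  [8, 0, 0, 0, 0, 0, 0],
  [8, 0, 0, 0, 0, 0, 0],
  [8, 0, 0, 0, 0, 0, 0],
])

```text
time_s: 26.5
tool_pos: [0.5407, 0.096, 0.1692]
tool_rot: [180.0, 0.0, 110.0]
force: [0.6, -0.4, -1.6]
grip_width: 0.0172
```

```bash
python3 - <<'E'
from h import *
o=env.get_obs(); print(o['tool_pos'],o['force'],o['grip_width'],o['tool_pos'][2]-.1173)
print(env.sign_off())
E
```

```text
[0.54071952 0.09603748 0.16923946] [ 0.58887383 -0.40432588 -1.56305132] 0.01719733303432514 0.05193945743424459
the job is handed in; nothing more can be done
None
```

I plugged the guide head into the press base and handed the job in with the blue punch held still through both bushes. The clock read 26.5 s of the 72 s allowed.

- **Head seating:** the gripper reached 0.1432 m against 0.1433 m expected, and the shoulder pushed back at about 5 N. The upper bush then showed in the picture within about 0.3 mm of where a seated head puts it.
- **Punch:** it went down through both bushes with no reading above about 1.5 N. At the end the only load was about 1.6 N, roughly the punch's weight, so it hung free.
- **Nose height:** about 52 mm above the bench, or 10 mm above the terminal. This is computed from the arm's position and where I gripped the handle. In the last side picture the nose itself was too blurred to measure.
- **Disagreement:** the top and wrist cameras differed by about 3 mm on positions. I used the wrist camera, and both insertions agreed with it.
- **Not checked:** I took no final overview picture of the rest of the bench. I never gripped or aimed at anything else, and no reading showed an unexpected contact.

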